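Set the ruler cursor in its stop on the painting board

ROBOT

A 7-joint arm with a two-finger parallel gripper is mounted at the origin on the work surface. World frame = base frame: x ahead of the robot, y to its left, z up, the work surface at z = 0. Lengths are in mm, angles in rad, forces in N, time in s.
With the tool pointing down it reaches from about 350 to 900 mm from the base axis. Payload 19.9 kg.
Tool frame: the origin (TCP) lies midway between the tips of the shut fingers; the grasp point (between the pads) lies 19 mm behind it (ctrl.hold_point_z is the distance from the TCP to the grasp point, in mm); z points along the fingers, y is the line along which they close (so a half turn about z gives the same grasp; the last joint's range is limited). The gripper opens to 85 mm and grips with 20 to 120 N. Pads are 22 mm wide; open, the fingers measure 114 mm over their backs; the gripper's body (76 mm by 85 mm) begins 54 mm behind the grasp point. The pads swing forward as they close: fully open they stand 13 mm farther back than shut.
Start: joints at [-1.323, 0.417, -0.01, 1.614, 0.005, 1.111, -0.053], TCP at [178.59, 598.922, 231.26] pointing down, gripper open.
Joint ranges: [-2.81, 2.81], [-0.39, 2.02], [-1.27, 1.25], [0.06, 2.57], [-1.19, 4.33], [0.19, 2], [-2.82, 2.82]. Speed limits (rad/s): [1.89, 1.89, 2.39, 2.39, 3.01, 3.01, 3.01].

INTERFACE

Orientations are given as a unit quaternion [x, y, z, w].
In Python, from cell import telemetry, eyes, ctrl gives the robot as it stands. The module is installed in compiled form; this text tells all that it offers.
- The arm moves only by the shell command python3 -m creep 'ROWS' [FORCE]. ROWS is JSON, a list of rows, each a list of 3 entries, a list of its own where there are three numbers: the shift along the world's x, y, z in mm, then the turn, a rotation vector about the world's x, y, z in degrees, then the opening, from 0 (shut) to 1 (fully open). In form: [[[dx, dy, dz], [wx, wy, wz], jaw], ...]. A call has 1 to 8 rows; each row shifts and turns the commanded pose from where the row before left it; what a row does not reach is not made up. A row lasts 1/12 s, in which the tool goes at most 41.7 mm and 7.16 degrees, less where a joint would pass 70% of its speed; a pose out of reach is approached as far as the arm can. A call with a gripper value outside its range is refused whole. The fingers move at their own pace and stop on an object; FORCE is the grip in N (left out, the last holds). Time passes only in rows, so rows that do not move let the fingers close. It gives the time, the measured TCP pose, the force, the opening and the grip force at its end, in the units of the state.
- telemetry.read_state(): the state, without advancing time (a new reading comes with each control period).
- eyes.capture(name): name is "scene" or "top"; returns (picture, depth): 420x560x3 uint8, red, green, blue; 420x560 float32, mm along the optical axis (not along the pixel's ray), 0 where there is no reading.
- eyes.camera_info(name): a dict with "camera_matrix" (3x3 intrinsics, pixels), "D" ([k1, k2, p1, p2, k3] as OpenCV has them; the pictures are not rectified), "R" (3x3) and "t" (3): a world point X has camera coordinates R X + t. Camera axes: x right, y down, z forward; pixel columns grow to the right and rows downward; lengths in mm; the calibration is good to about 2 mm. A picture is of the moment at which its call begins. camera_info takes no time and is no camera call.
- ctrl.hand_in(): hands the job in; it is judged then, once.
The state is a dict: "t": time; "q": joint angles; "joint_vel": joint speeds; "joint_torque": joint torques, N m; "tool_pos": TCP position; "orientation": TCP orientation; "ft_force": force on the tool from outside, world axes, zero at the start; "ft_torque": the same for the moment, N m; "finger_gap": finger opening in mm; "finger_force": force on a finger pad.
Only numpy, scipy, OpenCV 4.12 (cv2) and the standard library are available. Lean on these libraries where they do the work, as an engineer would, in place of code of your own. Each camera call takes 0.05 s, during which the arm holds its last target. There are 200 camera calls.

TASK

Gently push the ruler cursor along its rail on the painting board until its spring pin drops into the notch of the stop that carries the upright round-headed post, and stop there without running past it; if the stop with the low flat tab comes first, push on through it. Push with the fingertips or the outside of the fingers: do not pinch the cursor, do not lift the pin, and leave the jars, brush and other things alone. Finish with the hand clear and the cursor resting in the notch.

Things in the scene. Friction and masses are not known exactly. Their poses are not given: they have to be found in the camera images.
- board: fixed plywood board, 340 (x) x 460 (y) x 18 mm thick, flat on the table; origin: centre of its underside. An aluminium rail 22 mm wide runs along its y at x = -85 mm (the robot's side), top 34 mm above the table, with 22 mm high end blocks at y = -193 and +193 mm. A fixed canvas 12 mm thick lies on it, x = -47 to +91, y = -170 to +170 mm
- cursor: grey cursor that slides only along the rail (axes as the board's); origin on the rail line at the board's top face, under the middle of its block. It starts near the rail's -y end (board y = -150 to -105 mm), both stops lie to its +y side, it can go to y = +150 mm. Friction about 1 N, 0.25 kg. A ruler blade, 24 mm wide, 4 thick, 24 above the origin, reaches to x = +148 mm
- push_face (a point): middle of the -y face of the cursor's block, the face to push towards +y. The block is 44 (x) x 36 (y) mm and spans 18 to 58 mm above the cursor's origin; this point is 18 mm to -y of the origin and 38 mm above it
- cursor_pin (a point): point on the cursor (it does not rise with the pin) on the spring pin's vertical axis, 36 mm to -x of the cursor's origin and 42 mm above it, on top of the pin arm (reaches to x = -50 mm, 20 mm wide). The cursor is seated when this point stands over the origin of a stop
- index_pin (a joint): height of the steel spring pin in m, 0 = fully down, about +4 mm on the crest of a ridge; its 16 mm knob (46 to 56 mm above the cursor's origin when down) rises and drops with it. It rides over the ridges by itself when the cursor is pushed, and is also fully down on the plain stretches outside the stops
- post_stop: the stop to be used: fixed steel block 50 (x) x 46 (y) mm beside the rail, on the robot's side, with an upright dark post 31 mm to -x of its origin ending in a round head 24 mm across (top 58 mm above the board). Origin on the board's top face under its notch, axes as the board's. Either stop may come first along the rail; they are 60 to 140 mm apart
- notch (a point): middle of the post stop's notch, 12 mm above its origin, between two ridges whose crests lie 8 mm to either side in y, 15.5 mm above the board. Riding over a ridge takes 4 to 8 N; at the crest the force falls to nothing, just past it the pin drops and the cursor jumps into the middle and centres itself; 8 mm beyond the middle is the second crest, and it runs past
- flat_stop: the other stop, with the same ridges, notch and behaviour but a low flat dark tab (18 x 46 mm, 17 mm high, long side along the rail) in place of the post; same origin and axes
- jar_a: paint jar, 38 mm across, 62 mm tall, standing on the far strip of the board; to be left alone (origin: centre of its underside)
- jar_b: like jar_a, near the board's +y end; to be left alone (origin: centre of its underside)
- jar_c: like jar_a, near the board's -y end, on the canvas's side; to be left alone (origin: centre of its underside)
- brush: paint brush 170 mm long, lying on the far strip of the board; to be left alone
- tape: roll of paper tape, 90 mm across, 24 mm high, on the table left of the board; to be left alone (origin: centre of its underside)
- mug: white mug, 76 mm across, 85 mm tall, on the table left of the board; to be left alone (origin: centre of its underside)
- bird: green clay bird, 72 mm across, 108 mm tall, on the table right of the board; to be left alone (origin: centre of its underside)

How it is judged (in metres and radians):
At the end, for the whole second after the job is handed in: The cursor's pin stands within 3 mm (along the rail) of the notch of the post stop, the pin is down (within 1.5 mm), and the cursor is at rest (y of cursor_pin in the frame of post_stop between -0.003 and 0.003 m and value of joint index_pin below 0.0015 m and linear speed of cursor below 0.005 m/s); the robot touches nothing.
It fails at once if the cursor is run past the post stop's notch (more than 14 mm) (y of cursor_pin in the frame of post_stop above 0.014 m).
It fails at once if the cursor is pinched: the fingers touch it while it stands between them (contact force between the fingers and cursor above 0.5 N and y of the grasp point in the frame of cursor between -0.01 and 0.01 m and x of the grasp point in the frame of cursor between -0.06 and 0.16 m and z of the grasp point in the frame of cursor below 0.065 m).
It fails at once if the pin is lifted (more than 7 mm) (value of joint index_pin above 0.007 m).
It fails at once if the cursor is shoved hard (over 40 N) (contact force between any of the arm, the fingers and cursor above 40 N).
It fails at once if a bystander is moved more than 15 mm (distance of any of jar_a, jar_b, jar_c, brush, tape, mug, bird from where it was at the start of the episode above 0.015 m).
It also fails if it takes over 53 s, if anything falls off the work surface, if the arm or the gripper's body presses on something with over 40 N, if the wrist force passes 120 N, or if a joint passes its speed limit or range.

## Working session

There is one attempt and no reset: what is moved stays moved. The work goes in short steps, Python scripts to look and compute and a shell command to move; the robot and the scene stay as the last step left them, time stands still between calls to the robot, and variables do not carry over. Pictures are saved under pics/ and viewed, at most 13 in all, crops included, and the job is handed in when it is done.

```bash
mkdir -p pics
python3 - <<'E'
from cell import telemetry, eyes, ctrl
import cv2,numpy as np
for n in("scene","top"):
    p,d=eyes.capture(n); cv2.imwrite(f"pics/{n}0.png",p[:,:,::-1]); np.savez(f"{n}0.npz",p=p,d=d)
    i=eyes.camera_info(n); print(n,{k:np.round(v,3).tolist() for k,v in i.items()})
print(telemetry.read_state(),ctrl.hold_point_z)
E
```

```text
scene {'camera_matrix': [[426.054, 0.0, 283.281], [0.0, 426.054, 203.237], [0.0, 0.0, 1.0]], 'D': [-0.095, 0.0, 0.0, 0.0, 0.0], 'R': [[-0.153, 0.988, 0.005], [0.852, 0.134, -0.507], [-0.502, -0.073, -0.862]], 't': [84.381, -471.624, 1559.301]}
top {'camera_matrix': [[399.302, 0.0, 282.888], [0.0, 399.302, 210.829], [0.0, 0.0, 1.0]], 'D': [-0.104, 0.0, 0.0, 0.0, 0.0], 'R': [[-0.034, -0.999, 0.003], [-0.977, 0.033, -0.212], [0.212, -0.01, -0.977]], 't': [27.444, 570.376, 951.098]}
{'t': 0.1, 'q': array([-1.32250275,  0.41791469, -0.01032833,  1.6141069 ,  0.00468041,
        1.11068659, -0.05300526]), 'joint_vel': array([-0.00138146, -0.0009028 , -0.00069535, -0.00267343,  0.00122856,
        0.00010811,  0.00067379]), 'joint_torque': array([ 8.99125989e-04, -8.65814996e+01,  6.80689942e-01, -4.35639632e+01,
        1.93143287e-02,  4.93431377e-03,  3.31764120e-06]), 'tool_pos': array([178.49755728, 598.64841706, 230.72541888]), 'orientation': array([ 1.44381796e-01,  9.89521904e-01, -5.43372426e-04, -5.02461129e-05]), 'ft_force': array([-0.68247289, -0.10093609, -0.47038985]), 'ft_torque': array([0.06901978, 0.01229158, 0.03393948]), 'finger_force': 0.0, 'finger_gap': 85.5594844488918} 18.700000000000003
```

View pics/scene0.png

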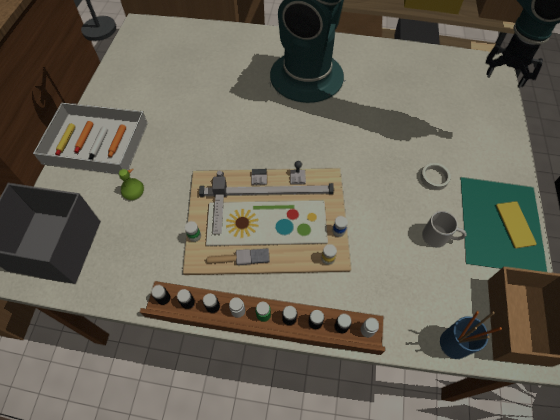

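View pics/top0.png

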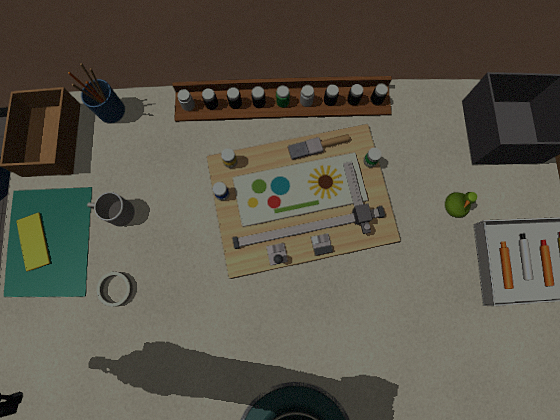

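The board is rotated slightly. In the top view the cursor is at about (365,215), the flat stop at (321,243) and the post stop at (278,254), so the flat stop comes first. Next I'll zoom in.

```bash
cat > h.py <<'E'
from cell import telemetry, eyes, ctrl
import cv2,numpy as np
def ray(n,uv,z):
    i=eyes.camera_info(n); R=np.array(i["R"]);t=np.array(i["t"])
    x=cv2.undistortPoints(np.array(uv,float).reshape(-1,1,2),np.array(i["camera_matrix"]),np.array(i["D"]))[:,0]
    d=np.c_[x,np.ones(len(x))]@R; c=-R.T@t
    return c+d*((z-c[2])/d[:,2])[:,None]
def proj(n,X):
    i=eyes.camera_info(n)
    return cv2.projectPoints(np.array(X,float).reshape(-1,1,3),cv2.Rodrigues(np.array(i["R"]))[0],np.array(i["t"]),np.array(i["camera_matrix"]),np.array(i["D"]))[0][:,0]
E
python3 - <<'E'
from h import *
p=np.load("top0.npz")["p"][:,:,::-1]; 
cv2.imwrite("pics/topc.png",cv2.resize(p[120:280,200:405],None,fx=3.8,fy=3.7,interpolation=cv2.INTER_CUBIC))
# board mask: warm wood
h=cv2.cvtColor(p,cv2.COLOR_BGR2HSV); m=cv2.inRange(h,(8,60,90),(28,255,255)); m[:120]=0;m[290:]=0;m[:,:195]=0;m[:,410:]=0
pts=cv2.findNonZero(cv2.morphologyEx(m,cv2.MORPH_OPEN,np.ones((3,3))))
hull=cv2.convexHull(pts)[:,0]
w=ray("top",hull,18)[:,:2]
r=cv2.minAreaRect(w.astype(np.float32)); print(r); print(cv2.boxPoints(r), proj("top",np.c_[cv2.boxPoints(r),[18]*4]))
E
```

```text
((616.70361328125, -42.421783447265625), (338.6462097167969, 459.24041748046875), 10.222453117370605)
[[ 409.3175   153.50363]
 [ 490.8191  -298.44687]
 [ 824.0897  -238.3472 ]
 [ 742.58813  213.6033 ]] [[228.34644523 277.83659069]
 [400.31586439 240.25325066]
 [367.46668029 123.24613748]
 [205.88476681 155.54995887]]
```

View pics/topc.png

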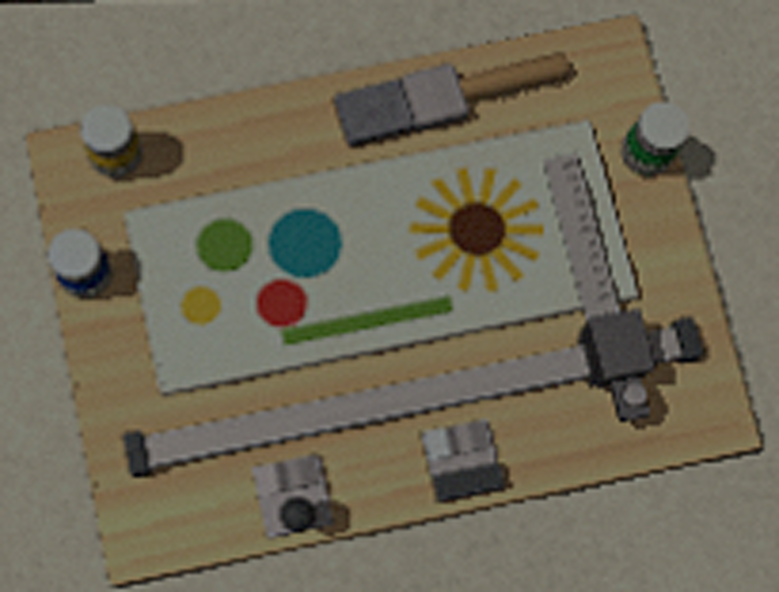

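```bash
cat >> h.py <<'E'
th=np.radians(10.22); C=np.array([616.7,-42.42]); Rb=np.array([[np.cos(th),-np.sin(th)],[np.sin(th),np.cos(th)]])
def tob(P): return (np.atleast_2d(P)[:,:2]-C)@Rb
def tow(b): return np.atleast_2d(b)@Rb.T+C
E
python3 - <<'E'
from h import *
f=lambda u,v:(200+u/3.8,120+v/3.7)
for k,u,v,z in[("post head",298,513,64),("block top",617,347,76),("knob",634,395,74),("endblock-",688,340,40),("endblock+",138,453,40),("flat tab",470,480,35),("post notch groove",291,473,30),("flat notch",460,440,30)]:
    P=ray("top",[f(u,v)],z); print(k,P.round(1),tob(P).round(1))
p=np.load("scene0.npz")["p"][:,:,::-1]
cv2.imwrite("pics/scenec.png",cv2.resize(p[150:285,175:360],None,fx=4.3,fy=4.3,interpolation=cv2.INTER_CUBIC))
E
```

```text
post head [[450.1  23.3  64. ]] [[-152.3   94.3]]
block top [[ 553.5 -190.5   76. ]] [[ -88.4 -134.5]]
knob [[ 520.6 -199.6   74. ]] [[-122.5 -137.7]]
endblock- [[ 564.2 -247.7   40. ]] [[ -88.1 -192.7]]
endblock+ [[497.1 129.5  40. ]] [[-87.2 190.4]]
flat tab [[471.6 -92.8  35. ]] [[-151.8  -23.8]]
post notch groove [[481.2  27.3  30. ]] [[-121.    92.7]]
flat notch [[500.3 -88.1  30. ]] [[-122.6  -24.3]]
```

View pics/scenec.png

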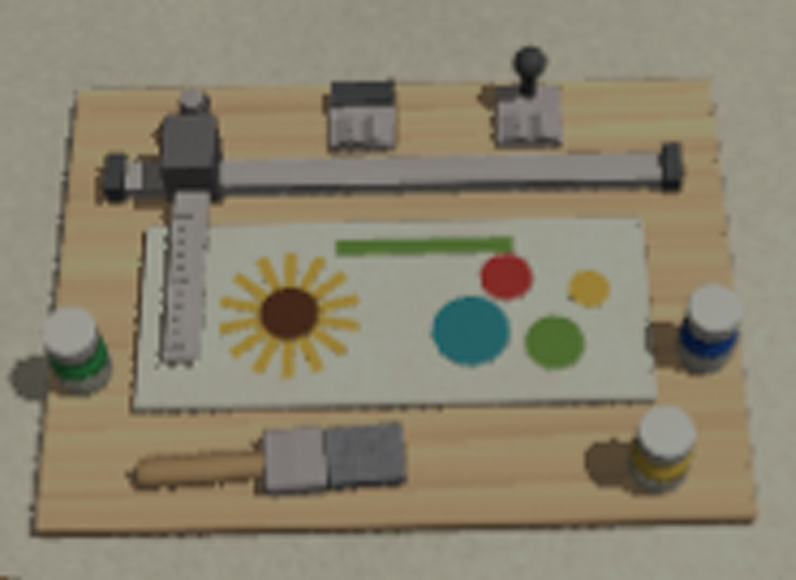

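Both views agree. In board y, the cursor is at about -137, the flat stop at -24 and the post stop at +93. I'll shut the fingers, align tool y with the rail, and travel at height.

```bash
python3 - <<'E'
from h import *
print(tow([-85,-179]),Rb[:,1])
E
python3 -m creep '[[[16,-35,0],[0,0,3.4],0],[[16,-35,0],[0,0,3.4],0],[[16,-35,0],[0,0,3.4],0],[[16,-35,0],[0,0,3.4],0],[[16,-35,0],[0,0,3.4],0],[[16,-35,0],[0,0,3.4],0],[[16,-35,0],[0,0,3.4],0],[[16,-35,0],[0,0,3.0],0]]' 20
python3 -m creep '[[[16,-35,0],[0,0,0],0],[[16,-35,0],[0,0,0],0],[[16,-35,0],[0,0,0],0],[[16,-35,0],[0,0,0],0],[[16,-35,0],[0,0,0],0],[[16,-35,0],[0,0,0],0],[[16,-35,0],[0,0,0],0],[[16,-35,0],[0,0,0],0]]'
```

```text
[[ 564.8082945  -233.66134203]] [-0.17742828  0.98413373]
t: 0.77
tool_pos: [306.9, 317.0, 231.2]
orientation: [-0.09, 0.996, -0.0, -0.0]
ft_force: [0.9, 0.3, 0.6]
finger_gap: 0.1
finger_force: 0.0
t: 1.43
tool_pos: [434.8, 37.0, 231.4]
orientation: [-0.089, 0.996, 0.0, 0.0]
ft_force: [1.9, 1.2, 0.4]
finger_gap: 0.3
finger_force: 0.0
```

```bash
python3 -m creep '[[[16,-34,0],[0,0,0],0],[[16,-34,0],[0,0,0],0],[[16,-34,0],[0,0,0],0],[[16,-34,0],[0,0,0],0],[[16,-34,0],[0,0,0],0],[[16,-34,0],[0,0,0],0],[[17,-34,0],[0,0,0],0],[[17,-33,0],[0,0,0],0]]'
python3 -m creep '[[[0,0,-25],[0,0,0],0],[[0,0,-25],[0,0,0],0],[[0,0,-25],[0,0,0],0],[[0,0,-25],[0,0,0],0],[[0,0,-15],[0,0,0],0],[[0,0,0],[0,0,0],0]]'
python3 - <<'E'
from h import *
P=telemetry.read_state()["tool_pos"]; print(P,tob(P))
for n in("top","scene"):
    p,d=eyes.capture(n); u,v=proj(n,[P])[0].astype(int); print(u,v)
    c=p[v-70:v+70,u-90:u+90,::-1]; cv2.imwrite(f"pics/{n}1.png",cv2.resize(c,None,fx=4,fy=4,interpolation=cv2.INTER_CUBIC))
E
```

```text
t: 2.1
tool_pos: [565.0, -233.8, 230.9]
orientation: [-0.089, 0.996, 0.0, -0.0]
ft_force: [0.8, 1.6, -0.2]
finger_gap: -0.0
finger_force: 0.0
t: 2.6
tool_pos: [562.9, -231.3, 112.9]
orientation: [-0.089, 0.996, 0.001, -0.002]
ft_force: [-0.1, 0.5, 0.6]
finger_gap: 0.0
finger_force: 0.0
[ 562.87952427 -231.31014177  112.89430048] [[ -86.48099843 -176.34388613]]
381 206
201 174
```

View pics/scene1.png

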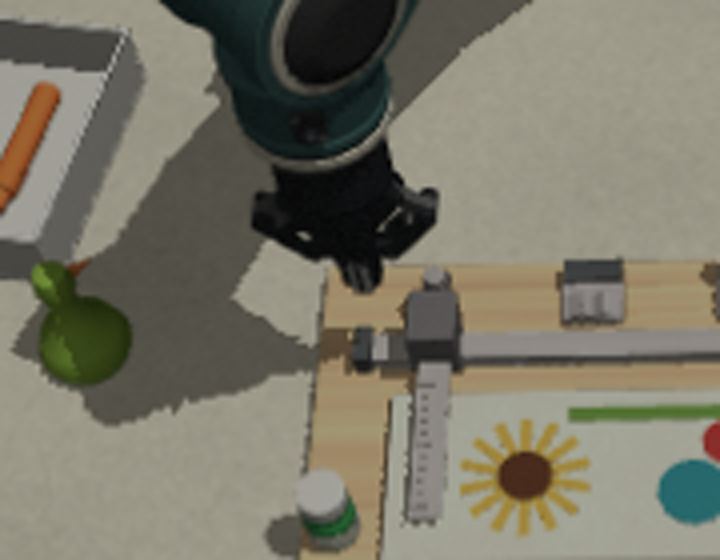

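The scene view shows the fingers at about (360,285) in the crop. The shut linkage bulges out along tool y, so I'll turn the hand 90° so that the flat finger sides face the block.

```bash
python3 -c "
from h import *
s=telemetry.read_state();print(s['q'],s['tool_pos'])"
python3 -m creep '[[[0,0,0],[0,0,-7],0],[[0,0,0],[0,0,-7],0],[[0,0,0],[0,0,-7],0],[[0,0,0],[0,0,-7],0],[[0,0,0],[0,0,-7],0],[[0,0,0],[0,0,-7],0],[[0,0,0],[0,0,-7],0],[[0,0,0],[0,0,-7],0]]'
python3 -m creep '[[[0,0,0],[0,0,-7],0],[[0,0,0],[0,0,-7],0],[[0,0,0],[0,0,-7],0],[[0,0,0],[0,0,-7],0],[[0,0,0],[0,0,-6],0],[[0,0,0],[0,0,0],0],[[0,0,0],[0,0,0],0],[[0,0,0],[0,0,0],0]]'
python3 -c "
from h import *
s=telemetry.read_state();print(s['q'],s['tool_pos'],tob(s['tool_pos']),s['orientation'])"
```

```text
[-0.03133403  0.56728081  0.49950473  1.75995611 -0.33425779  0.90020895
  2.36132963] [ 564.47208851 -232.19531531  116.3976875 ]
t: 3.37
tool_pos: [565.4, -232.1, 118.0]
orientation: [0.392, 0.92, 0.0, 0.001]
ft_force: [-0.1, -0.4, 0.0]
finger_gap: 0.2
finger_force: 0.0
t: 4.03
tool_pos: [565.0, -232.0, 117.0]
orientation: [0.64, 0.768, 0.0, 0.0]
ft_force: [0.5, 0.1, 0.4]
finger_gap: 0.2
finger_force: 0.0
[-0.27825951  0.68993654  0.8740379   1.7676195  -0.62593242  0.9861788
  1.02772208] [ 564.98482128 -231.97538396  116.99359414] [[ -84.5271374  -177.37211264]] [6.39874507e-01 7.68479274e-01 3.24409933e-04 3.41067283e-04]
```

```bash
python3 -m creep '[[[0,0,-15],[0,0,0],0],[[0,0,-15],[0,0,0],0],[[0,0,-15],[0,0,0],0],[[0,0,-10],[0,0,0],0],[[0,0,-6],[0,0,0],0],[[0,0,0],[0,0,0],0],[[0,0,0],[0,0,0],0],[[0,0,0],[0,0,0],0]]'
python3 - <<'E'
from h import *
P=telemetry.read_state()["tool_pos"]; print(P,tob(P))
for n in("top","scene"):
    p,d=eyes.capture(n); u,v=proj(n,[P])[0].astype(int); print(u,v)
    c=p[v-70:v+70,u-90:u+90,::-1]; cv2.imwrite(f"pics/{n}2.png",cv2.resize(c,None,fx=4,fy=4,interpolation=cv2.INTER_CUBIC))
E
```

```text
t: 4.7
tool_pos: [564.8, -232.4, 55.7]
orientation: [0.641, 0.767, -0.0, 0.0]
ft_force: [0.3, -0.2, 0.2]
finger_gap: 0.1
finger_force: 0.0
[ 564.82348748 -232.36961659   55.72432923] [[ -84.75585945 -177.73146509]]
376 210
204 186
```

View pics/scene2.png

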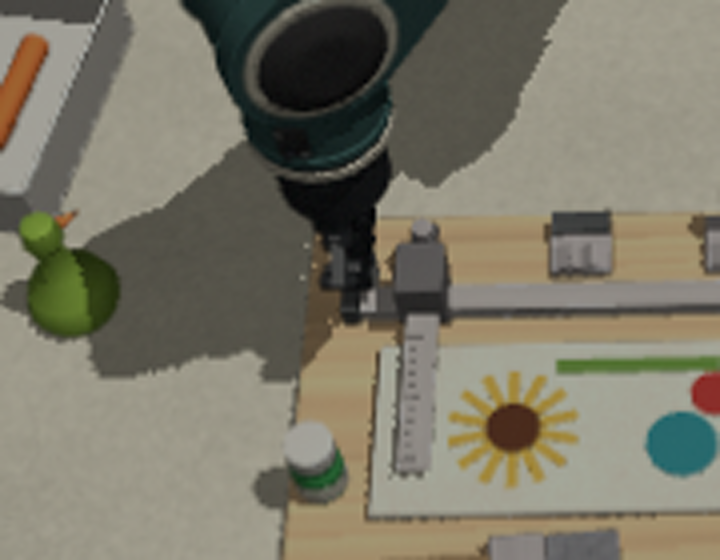

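The fingers, at about (355,290), stand behind the block at (420,275), with free space between them. I'll start pushing along the rail, in direction (-0.177, 0.984).

```bash
python3 -m creep '[[[-0.4,2,0],[0,0,0],0],[[-0.4,2,0],[0,0,0],0],[[-0.4,2,0],[0,0,0],0],[[-0.3,2,0],[0,0,0],0],[[-0.3,2,0],[0,0,0],0],[[-0.3,2,0],[0,0,0],0],[[-0.4,2,0],[0,0,0],0],[[-0.4,2,0],[0,0,0],0]]'
python3 -m creep '[[[-0.7,4,0],[0,0,0],0],[[-0.7,4,0],[0,0,0],0],[[-0.7,4,0],[0,0,0],0],[[-0.7,4,0],[0,0,0],0],[[-0.7,4,0],[0,0,0],0],[[-0.7,4,0],[0,0,0],0],[[-0.7,4,0],[0,0,0],0],[[-0.7,4,0],[0,0,0],0]]'
python3 -m creep '[[[-0.7,4,0],[0,0,0],0],[[-0.7,4,0],[0,0,0],0],[[-0.7,4,0],[0,0,0],0],[[-0.7,4,0],[0,0,0],0],[[-0.7,4,0],[0,0,0],0],[[-0.7,4,0],[0,0,0],0],[0,0,0],[[0,0,0],[0,0,0],0]]' || python3 -m creep '[[[-0.7,4,0],[0,0,0],0],[[-0.7,4,0],[0,0,0],0],[[-0.7,4,0],[0,0,0],0],[[-0.7,4,0],[0,0,0],0],[[-0.7,4,0],[0,0,0],0],[[-0.7,4,0],[0,0,0],0],[[0,0,0],[0,0,0],0],[[0,0,0],[0,0,0],0]]'
cat > look.py <<'E'
from h import *
import sys
P=telemetry.read_state()["tool_pos"]; print(P,tob(P),telemetry.read_state()["ft_force"])
for n in("top","scene"):
    p,d=eyes.capture(n); np.savez(f"{n}_{sys.argv[1]}.npz",p=p,d=d); u,v=proj(n,[P])[0].astype(int); print(u,v)
    c=p[v-70:v+70,u-90:u+90,::-1]; cv2.imwrite(f"pics/{n}_{sys.argv[1]}.png",cv2.resize(c,None,fx=4,fy=4,interpolation=cv2.INTER_CUBIC))
E
python3 look.py a
```

```text
t: 5.47
tool_pos: [561.8, -216.0, 55.3]
orientation: [0.641, 0.767, -0.0, 0.0]
ft_force: [1.5, -1.2, -1.4]
finger_gap: 0.1
finger_force: 0.6
t: 6.13
tool_pos: [555.9, -183.6, 55.2]
orientation: [0.641, 0.767, -0.0, -0.0]
ft_force: [-0.2, -1.5, 1.1]
finger_gap: -0.1
finger_force: 0.8
t: 6.8
tool_pos: [552.0, -159.6, 55.3]
orientation: [0.641, 0.767, 0.0, -0.0]
ft_force: [-0.7, -0.3, -0.4]
finger_gap: 0.3
finger_force: 0.0
[ 552.0375996  -159.60573265   55.26650782] [[ -84.42851236 -103.85349423]] [-0.69236288 -0.32564545 -0.37631989]
348 216
229 185$[6][0]: bad value
```

View pics/top_a.png

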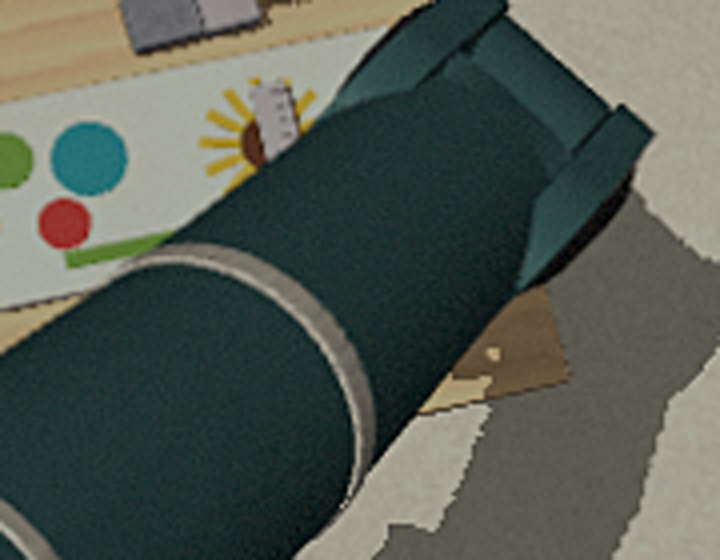

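View pics/scene_a.png

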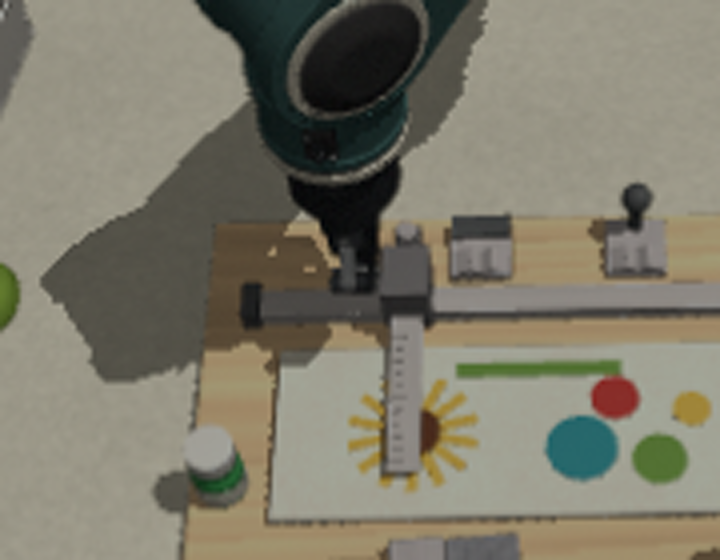

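The scene view shows the cursor block at about (403,265), with the fingers touching its left face. The knob is at (407,232), the flat stop at (481,247) and the post at (636,196).

Run:
```python
from h import *
f=lambda u,v:(229-90+u/4,185-70+v/4)
for k,u,v,z in[("post head",637,196,64),("post stop mid",636,257,31),("flat mid",481,257,31),("flat tab",481,225,35),("knob",407,231,74),("blade end",402,472,46),("endblk",252,304,40)]:
    print(k,tob(ray("scene",[f(u,v)],z)).round(1))
g=lambda u,v:(175+u/4.3,150+v/4.3)
for k,u,v,z in[("knob0",193,101,74),("blade end0",180,361,46),("post head0",530,61,64),("tab0",362,94,35),("post mid",529,121,31),("flat mid",361,122,31),("end-",115,170,40),("end+",671,162,40)]:
    print(k,tob(ray("scene",[g(u,v)],z)).round(1))
```

```text
post head [[-152.2  100.1]]
post stop mid [[-119.3   99.1]]
flat mid [[-121.8  -18.1]]
flat tab [[-148.5  -18. ]]
knob [[-117.3  -70.5]]
blade end [[ 65.7 -71.6]]
endblk [[ -78.1 -186.9]]
knob0 [[-116.1 -131.7]]
blade end0 [[  67.3 -134.3]]
post head0 [[-151.5  100.1]]
tab0 [[-146.2  -18.2]]
post mid [[-123.3   99.3]]
flat mid [[-125.  -19.]]
end- [[ -83.2 -188. ]]
end+ [[-81.3 195.4]]
```

```bash
python3 -m creep '[[[-0.8,4.4,0],[0,0,0],0],[[-0.8,4.4,0],[0,0,0],0],[[-0.8,4.4,0],[0,0,0],0],[[-0.8,4.4,0],[0,0,0],0],[[-0.8,4.4,0],[0,0,0],0],[[-0.8,4.4,0],[0,0,0],0],[[-0.8,4.4,0],[0,0,0],0],[[-0.4,2,0],[0,0,0],0]]' | grep -E 't:|pos|ft'
for i in 1 2 3 4 5 6 7 8 9 10 11 12 13; do python3 -m creep '[[[-0.18,1,0],[0,0,0],0],[[-0.18,1,0],[0,0,0],0]]' | grep -E 'pos|ft'|tr '\n' ' ';echo; done; python3 look.py b
```

```text
t: 7.57
tool_pos: [545.8, -126.4, 55.2]
ft_force: [0.3, -0.9, 0.3]
tool_pos: [545.5, -125.1, 55.2] ft_force: [0.4, -0.5, -0.5] 
tool_pos: [545.3, -123.7, 55.3] ft_force: [3.0, -4.4, -2.8] 
tool_pos: [544.9, -121.7, 55.3] ft_force: [1.7, -4.1, -2.1] 
tool_pos: [544.6, -119.7, 55.3] ft_force: [2.3, -5.8, -2.9] 
tool_pos: [544.2, -117.8, 55.3] ft_force: [2.0, -3.8, -2.6] 
tool_pos: [543.8, -115.5, 55.3] ft_force: [2.1, -3.5, -1.3] 
tool_pos: [543.2, -112.9, 55.2] ft_force: [0.5, 0.2, -0.1] 
tool_pos: [542.9, -110.8, 55.2] ft_force: [-0.0, -0.7, -0.1] 
tool_pos: [542.6, -109.0, 55.2] ft_force: [-0.3, 0.7, 0.3] 
tool_pos: [542.3, -107.1, 55.3] ft_force: [0.5, 0.5, -0.0] 
tool_pos: [541.9, -105.5, 55.3] ft_force: [1.0, -4.5, -1.7] 
tool_pos: [541.7, -104.1, 55.3] ft_force: [1.8, -6.5, -3.8] 
tool_pos: [541.3, -102.1, 55.3] ft_force: [2.9, -6.5, -3.3] 
[ 541.34958956 -102.09782581   55.34284119] [[-84.74341467 -45.36166792]] [ 2.88103822 -6.53666681 -3.25554964]
326 221
249 185
```

```bash
python3 -m creep '[[[-0.27,1.5,0],[0,0,0],0],[[-0.27,1.5,0],[0,0,0],0],[[-0.27,1.5,0],[0,0,0],0],[[-0.27,1.5,0],[0,0,0],0],[[-0.27,1.5,0],[0,0,0],0],[[-0.27,1.5,0],[0,0,0],0],[[-0.27,1.5,0],[0,0,0],0],[[-0.27,1.5,0],[0,0,0],0]]' | grep -E 't:|pos|ft'
python3 -m creep '[[[-0.8,4.4,0],[0,0,0],0],[[-0.8,4.4,0],[0,0,0],0],[[-0.8,4.4,0],[0,0,0],0],[[-0.8,4.4,0],[0,0,0],0],[[-0.8,4.4,0],[0,0,0],0],[[-0.8,4.4,0],[0,0,0],0],[[-0.8,4.4,0],[0,0,0],0],[[-0.8,4.4,0],[0,0,0],0]]' | grep -E 't:|pos|ft'
python3 -m creep '[[[-0.7,4,0],[0,0,0],0],[[-0.7,4,0],[0,0,0],0],[[-0.7,4,0],[0,0,0],0],[[-0.7,4,0],[0,0,0],0],[[-0.7,4,0],[0,0,0],0],[[-0.35,2,0],[0,0,0],0],[[-0.2,1,0],[0,0,0],0],[[0,0,0],[0,0,0],0]]' | grep -E 't:|pos|ft'
python3 look.py c
```

```text
t: 10.5
tool_pos: [539.0, -89.0, 55.3]
ft_force: [0.8, -0.5, -0.8]
t: 11.17
tool_pos: [532.6, -53.6, 55.3]
ft_force: [-0.1, -1.4, 0.7]
t: 11.83
tool_pos: [528.5, -30.6, 55.2]
ft_force: [0.8, 0.5, -0.1]
[528.54801328 -30.64369365  55.19774561] [[-84.66389406  27.2301156 ]] [ 0.75472037  0.54130464 -0.06827524]
298 227
274 184
```

View pics/scene_c.png

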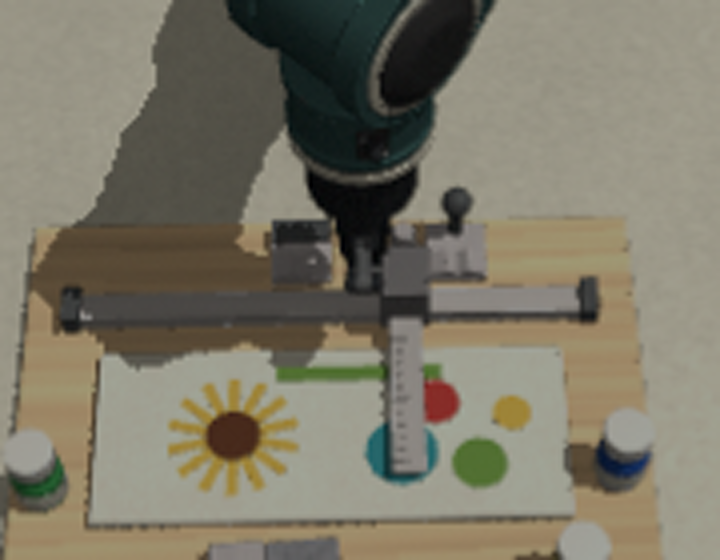

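The cursor block at (405,275) is just short of the post stop (post at 457,200), and the way is clear. I'll approach, then feel for the ramp.

```bash
python3 -m creep '[[[-0.54,3,0],[0,0,0],0],[[-0.54,3,0],[0,0,0],0],[[-0.54,3,0],[0,0,0],0],[[-0.54,3,0],[0,0,0],0],[[-0.54,3,0],[0,0,0],0],[[-0.36,2,0],[0,0,0],0],[[-0.18,1,0],[0,0,0],0],[[0,0,0],[0,0,0],0]]' | grep -E 't:|pos|ft'|tr '\n' ' ';echo
for i in 1 2 3 4 5 ; do python3 -m creep '[[[-0.18,1,0],[0,0,0],0],[[-0.18,1,0],[0,0,0],0]]' | grep -E 'pos|ft'|tr '\n' ' ';echo; done
```

```text
t: 12.6 tool_pos: [525.3, -12.6, 55.2] ft_force: [1.1, -0.8, 0.2] 
tool_pos: [525.0, -11.2, 55.3] ft_force: [1.3, -1.4, -0.5] 
tool_pos: [524.6, -9.1, 55.3] ft_force: [2.3, -1.4, -0.8] 
tool_pos: [524.4, -7.4, 55.3] ft_force: [2.4, -5.5, -1.9] 
tool_pos: [524.1, -5.8, 55.3] ft_force: [2.1, -5.9, -2.7] 
tool_pos: [523.7, -3.8, 55.3] ft_force: [1.9, -7.0, -3.0]
```

```bash
for i in 1 2 3 4 ; do python3 -m creep '[[[-0.09,0.5,0],[0,0,0],0],[[-0.09,0.5,0],[0,0,0],0]]' | grep -E 'pos|ft'|tr '\n' ' ';echo; done
```

```text
tool_pos: [523.5, -2.6, 55.3] ft_force: [2.0, -5.4, -1.4] 
tool_pos: [523.2, -1.3, 55.3] ft_force: [2.0, -5.1, -1.2] 
tool_pos: [523.0, -0.0, 55.3] ft_force: [1.3, -3.0, -0.4] 
tool_pos: [522.8, 1.2, 55.3] ft_force: [-0.1, -1.4, 0.7]
```

```bash
for i in 1 2 3; do python3 -m creep '[[[-0.09,0.5,0],[0,0,0],0],[[0,0,0],[0,0,0],0]]' | grep -E 'pos|ft'|tr '\n' ' ';echo; done; python3 look.py d
```

```text
tool_pos: [522.7, 1.9, 55.2] ft_force: [0.8, -0.6, 0.0] 
tool_pos: [522.6, 2.3, 55.2] ft_force: [0.2, -0.9, -0.2] 
tool_pos: [522.5, 2.6, 55.2] ft_force: [-0.6, 0.2, -0.2] 
[522.48594637   2.62048585  55.21411092] [[-84.7277725   61.04209887]] [-0.61430272  0.20713677 -0.18571794]
285 230
285 184
```

View pics/scene_d.png

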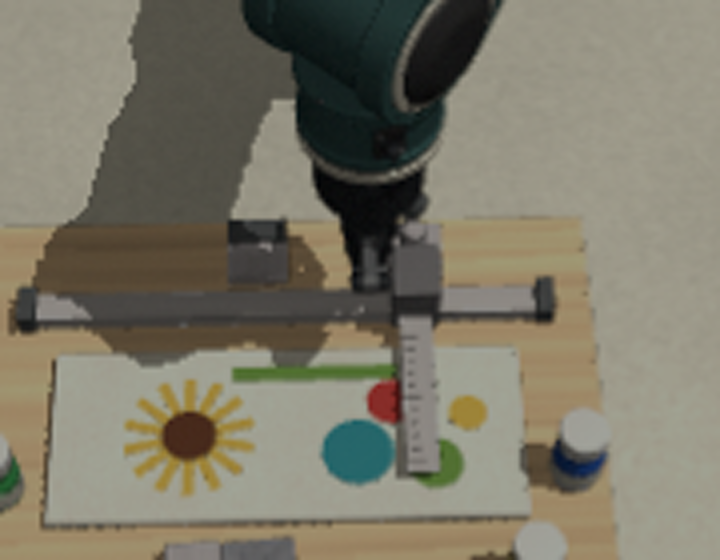

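Run:
```python
from h import *
f=lambda u,v:(285-90+u/4,184-70+v/4)
for k,u,v,z in[("blade end",419,472,46),("knob",414,231,74),("end-",27,308,40),("end+",544,300,40)]:
    print(k,tob(ray("scene",[f(u,v)],z)).round(1))
g=lambda u,v:(274-90+u/4,184-70+v/4)
for k,u,v,z in[("blade end c",408,472,46),("knob c",403,231,74)]:
    print(k,tob(ray("scene",[g(u,v)],z)).round(1))
```

```text
blade end [[66.3 95.5]]
knob [[-117.1   99. ]]
end- [[ -78.1 -187.6]]
end+ [[-76.6 194.8]]
blade end c [[65.4 57.4]]
knob c [[-117.9   58.6]]
```

The force dropped to zero, and the cursor is about 6 mm ahead of the fingers, so it has jumped into the notch. I'll retreat and check.

```bash
python3 -m creep '[[[0.5,-3,0],[0,0,0],0],[[0.9,-5,0],[0,0,0],0],[[0.9,-5,0],[0,0,0],0],[[0.9,-5,0],[0,0,0],0],[[0,0,15],[0,0,0],0],[[0,0,25],[0,0,0],0],[[0,0,30],[0,0,0],0],[[0,0,30],[0,0,0],0]]' | grep -E 't:|pos|ft'
python3 -m creep '[[[0,0,30],[0,0,0],0],[[-20,-20,20],[0,0,0],0],[[-20,-30,0],[0,0,0],0],[[-20,-30,0],[0,0,0],0],[[-20,-30,0],[0,0,0],0],[[-20,-30,0],[0,0,0],0],[[-20,-30,0],[0,0,0],0],[[-10,-30,0],[0,0,0],0]]' | grep -E 't:|pos|ft'
python3 -m creep '[[[0,-30,0],[0,0,0],0],[[0,-30,0],[0,0,0],0],[[0,-30,0],[0,0,0],0],[[0,-30,0],[0,0,0],0],[[0,-20,0],[0,0,0],0],[[0,0,0],[0,0,0],0],[[0,0,0],[0,0,0],0]]' | grep -E 't:|pos|ft'
python3 - <<'E'
from h import *
a=[]
for n,(x,y) in dict(scene=(230,140),top=(215,180)).items():
    p,d=eyes.capture(n); a.append(cv2.resize(p[y:y+100,x:x+130,::-1],None,fx=6,fy=3*2,interpolation=cv2.INTER_CUBIC)[:,:])
cv2.imwrite("pics/fin.png",cv2.resize(np.vstack(a),None,fx=.5,fy=.5)); cv2.imwrite("pics/fs.png",a[0]);cv2.imwrite("pics/ft.png",a[1])
E
```

```text
t: 15.37
tool_pos: [525.4, -16.6, 156.2]
ft_force: [-0.1, 0.2, 0.5]
t: 16.03
tool_pos: [393.4, -217.1, 205.3]
ft_force: [1.3, 0.2, 0.2]
t: 16.62
tool_pos: [394.7, -357.1, 205.1]
ft_force: [0.0, 0.7, 0.4]
```

View pics/ft.png

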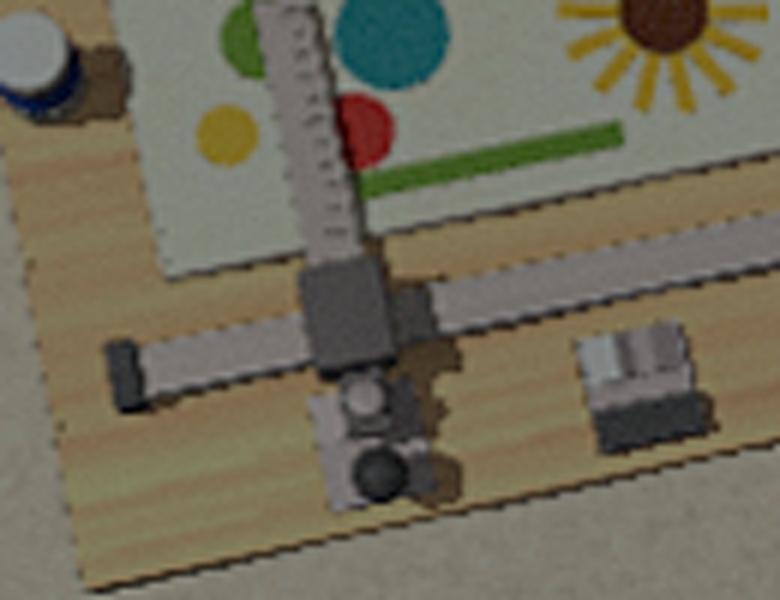

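Run:
```python
from h import *
f=lambda u,v:(215+u/6,180+v/6)
for k,u,v,z in[("post head",380,472,64),("knob",365,397,74),("block top",342,308,76),("flat tab",653,420,35)]:
    print(k,tob(ray("top",[f(u,v)],z)).round(1))
```

```text
post head [[-152.3   94.5]]
knob [[-121.9   94.2]]
block top [[-84.2  95.8]]
flat tab [[-152.5  -24. ]]
```

The knob is at y = 94.2 and the post at 94.5, so the cursor is seated and the hand is clear.

```bash
python3 -c "
from cell import ctrl; print(ctrl.hand_in())"
```

```text
the job is handed in; nothing more can be done
None
```

The cursor went through the flat stop and is resting in the post stop's notch: the last top view puts its knob within about 0.3 mm of the post along the rail. The hand is clear and the job is handed in; no verdict came back.

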